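Fetch the hand stamp from behind the row of paint things

TASK

The hand stamp stands at the back of the wooden caddy behind a row of three containers. Move all three (cardboard tube, bottle and jar) upright into the grey side tray before touching the stamp, set the stamp upright in the middle of the ink pad while they wait there, then put each container back upright on the very spot in the caddy where it stood. Do not tip anything over, and leave the roll of tape and the glue stick in the caddy where they are.

Things in the scene. Friction and masses are not known exactly. Their poses are not given: they have to be found in the camera images.
- tube: Plain brown cardboard craft tube standing upright, open at the top, outside diameter 46 mm, height 110 mm, wall 4 mm, about 70 g. One of the three in the front row of the caddy; their order in the row changes. Origin: centre of its underside, z up. Can be gripped across the outside near the top.
- bottle: White plastic paint bottle standing upright, closed: round body diameter 50 mm up to 92 mm height, then a shoulder and a grey cap of diameter 25 mm, total height 120 mm, about 220 g. In the front row. Origin: centre of its underside, z up.
- jar: Closed glass jar standing upright, diameter 58 mm, height 105 mm; the top 17 mm is an aluminium lid of the same diameter; about 260 g. In the front row. Origin: centre of its underside, z up.
- stamp: Wooden hand stamp: flat rectangular base 36 mm (its x) by 56 mm (its y), 16 mm thick, with a round dark knob on top, 28 mm diameter between 24 and 49 mm height, total height 52 mm, about 90 g. Stands behind the front row (farther from the robot). Origin: centre of its underside, z up.
- caddy: Fixed plywood caddy, 180 mm (its x, away from the robot) by 300 mm (its y). Its floor is 8 mm above the table; walls 6 mm thick and 30 mm high at the back and both sides, none in front. The row of three stands along its y about 45 mm in front of its origin, about 88 mm apart. Origin: centre of its underside.
- side_tray: Fixed empty flat grey tray, 290 mm (its x) by 130 mm (its y), floor 4 mm above the table, rim 12 mm high and 4 mm thick all round; to the left or the right of the caddy. It holds the three containers in a line along its x, about 85 mm apart. Origin: centre of its underside.
- ink_pad: Fixed open ink pad: flat steel case 100 mm (its x) by 130 mm (its y) with a flat dark rubber pad whose surface is 14 mm above the table; on the other side of the caddy from the side tray. Origin: centre of its underside.
- tape: Bystander: pale roll of paper tape lying flat in a back corner of the caddy, outside diameter 52 mm, hole 32 mm, height 19 mm. Loose. Origin: centre of its underside.
- glue_stick: Bystander: white glue stick standing in the other back corner of the caddy, diameter 26 mm, height 85 mm. Loose. Origin: centre of its underside.

How it is judged:
By the outcome, as a careful person would: the job done as asked, in the order asked, and still so for the second after the job is handed in, with the robot touching nothing.
It also fails if it takes over 136 s, if anything falls off the work surface, if the arm or the gripper's body presses on something with over 40 N, if the wrist force passes 120 N, or if a joint passes its speed limit or range.

ROBOT

A 6-joint arm with a two-finger parallel gripper is mounted at the origin on the work surface. World frame = base frame: x ahead of the robot, y to its left, z up, the work surface at z = 0. Lengths are in m, angles in degrees, forces in N, time in s.
With the tool pointing down it reaches from about 0.35 to 0.875 m from the base axis. Payload 4.2 kg.
Tool frame: the origin (TCP) lies midway between the tips of the shut fingers; the grasp point (between the pads) lies 19 mm behind it; y points along the fingers, z is the direction in which the jaws open and shut, and the axes are right-handed (so a half turn about y gives the same grasp; the last joint's range is limited). The gripper opens to 87 mm and grips with 3 to 60 N. Pads are 19 mm wide; open, the fingers measure 117 mm over their backs; the gripper's body (75 mm by 190 mm) begins 51 mm behind the grasp point.
Start: joints at [-55.199, 22.042, 0.453, 0, -68.411, -14.817], TCP at [0.214, -0.587, 0.223] pointing down, gripper open.
Joint ranges: [-179.83, 179.83], [-69.29, 118.12], [-61.27, 80.66], [-181.25, 117.63], [-171.15, -9.14], [-177.46, 177.46]. Speed limits (degrees/s): [159.86, 159.86, 180, 180, 180, 180].

INTERFACE

Orientations are given as [roll, pitch, yaw] about the fixed x, y, z axes, in that order (R = Rz(yaw) Ry(pitch) Rx(roll)).
In Python, from workcell import env gives the robot as it stands. The module is installed in compiled form; this text tells all that it offers. Calls block until the motion is done:
- env.goto(position, orientation): joint-space move of the TCP to a pose.
- env.move_straight(position, rotation=None, rate=0.15, force_limit=None): straight line of the TCP; rotation=None keeps the orientation; rate is the mean speed in m/s. With force_limit (N) it stops when the force on the tool has changed by that much, and returns True; else False.
- env.set_joints(angles): joint-space move.
- env.gripper_to(opening, grasp_force=None): opening from 0.0 (shut) to 1.0 (fully open); grasp_force is the grip in N (None keeps the last); returns when the fingers have stopped.
- env.dwell(seconds).
- env.inverse_kinematics(position, orientation): joint angles nearest the present ones, or None.
- env.read_state(): the state.
- env.grab_frame(name): name is "scene" or "top"; returns a dict with "image" (420x560x3 uint8, blue, green, red), "fx", "fy", "cx", "cy" (pixels), "position" and "orientation" of the camera in the world. Camera axes: x right, y up, looking along -z (the intrinsics and any distortion apply to the point x, -y, -z); pixel columns grow to the right and rows downward; lengths in m; the calibration is good to about 2 mm. A picture is of the moment at which its call begins. There is no depth.
A pose or a line that the arm cannot do raises env.Unreachable and nothing moves.
- env.close_job(): hands the job in, once; it reports no verdict.
Trained networks look in a picture, given as the dict that the camera call returned (one of the last four; its "shot" number tells which), for a name from the list of things; names that differ only in an ending like _2 or _b are one class to them, and where a whole thing is asked for, a point or a joint stands for the part that bears it (a point fixed in the world has none). Each returns a list of dicts, best first, with "score" (0 to 1); they miss things now and then, are a little off and sometimes report something else, mostly with a low value. They report only what shows in the picture. A call takes as long as a camera call.
- env.search_frame(picture, thing): "xyz" ([x, y, z] in m, in world coordinates, good to about 4 mm: the middle of the surface that is visible of it).
- env.trace(picture, thing): "mask" (420x560 bool, what is visible of it).
The state is a dict: "clock": time; "joint_positions": joint angles; "qvel": joint speeds; "joint_torque": joint torques, N m; "position": TCP position; "tool_rot": TCP orientation; "force": force on the tool from outside, world axes, zero at the start; "wrist_torque": the same for the moment, N m; "opening": opening from 0.0 (shut) to 1.0 (fully open).
Only numpy, scipy, OpenCV 4.12 (cv2) and the standard library are available. Lean on these libraries where they do the work, as an engineer would, in place of code of your own. Each camera call takes 0.05 s, during which the arm holds its last target. There are 200 camera calls.

## Working session

There is one attempt and no reset: what is moved stays moved. The work goes in short steps, each a Python script; the robot and the scene stay as the last script left them, time stands still between calls to the robot, and variables do not carry over. Pictures are saved under pics/ and viewed, about 12 in all and at most 16, crops included, and the job is handed in when it is done.

```bash
mkdir -p pics
python3 - <<'E'
from workcell import env
import cv2,numpy as np
for n in ["scene","top"]:
    f=env.grab_frame(n); cv2.imwrite(f"pics/{n}0.png",f["image"])
    print(n,{k:v for k,v in f.items() if k!="image"})
    for t in ["tube","bottle","jar","stamp","caddy","side_tray","ink_pad","tape","glue_stick"]:
        r=env.search_frame(f,t); print(t,[(np.round(d["xyz"],4).tolist(),round(d["score"],2)) for d in r[:2]])
print(env.read_state())
E
```

```text
scene {'fx': 412.40625354272896, 'fy': 412.40625354272896, 'cx': 279.726629577003, 'cy': 210.4404024038866, 'position': array([ 1.07138664, -0.08679222,  0.62977198]), 'orientation': array([40.04794477,  0.95802323, 80.26736404]), 'shot': 1}
tube [([0.5444, 0.0487, 0.0825], 0.86)]
bottle [([0.544, -0.0387, 0.0805], 0.57)]
jar [([0.619, 0.0779, 0.0291], 0.69), ([0.5506, -0.1182, 0.0938], 0.66)]
stamp [([0.6005, -0.0594, 0.0228], 0.61), ([0.4955, 0.2965, 0.014], 0.19)]
caddy [([0.5987, -0.022, 0.007], 0.95)]
side_tray [([0.5453, -0.3149, 0.0028], 0.65)]
ink_pad [([0.4938, 0.2985, 0.0173], 0.94)]
tape [([0.618, 0.0767, 0.0297], 0.75)]
glue_stick [([0.6175, -0.1439, 0.0715], 0.68), ([0.5995, -0.0212, 0.0116], 0.24)]
top {'fx': 450.71413557202925, 'fy': 450.71413557202925, 'cx': 277.98790699717955, 'cy': 209.69879701853762, 'position': array([0.39175408, 0.00946199, 1.16256142]), 'orientation': array([  7.96618019,  -1.33876264, -90.00378292]), 'shot': 2}
tube [([0.5275, 0.0567, 0.0652], 0.8), ([0.5972, -0.143, 0.0931], 0.35)]
bottle [([0.5181, -0.029, 0.1025], 0.69)]
jar [([0.5231, -0.31
[... 317 characters left out ...]
86, -0.0296, 0.1033], 0.66)]
{'clock': 1.0, 'joint_positions': array([-5.51981316e+01,  2.20403406e+01,  4.52432709e-01,  7.11017568e-04,
       -6.84123846e+01, -1.48154229e+01]), 'qvel': array([-0.0303606 , -0.04222763, -0.03839488, -0.01350261,  0.04363314,
        0.09563917]), 'joint_torque': array([-8.22000093e-04, -3.90478528e+01,  1.87619698e+01,  4.22444433e+00,
        1.53748464e-02, -2.77850899e-05]), 'position': array([ 0.21361925, -0.58732985,  0.22256472]), 'tool_rot': array([-8.99998863e+01,  7.13949603e-04,  1.99867071e+01]), 'force': array([-0.46204089,  0.08976535,  0.33352745]), 'wrist_torque': array([-0.03012842,  0.01800116,  0.05480982]), 'opening': 1.0014932142746966}
```

View pics/scene0.png

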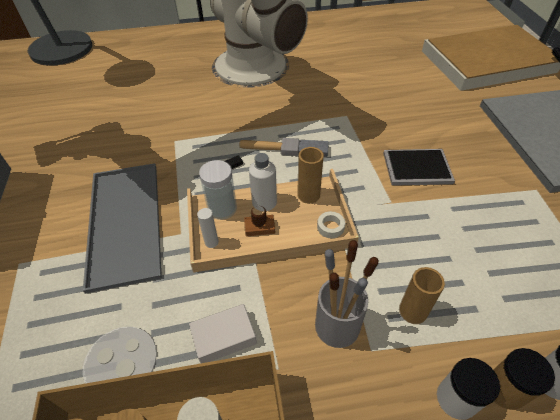

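View pics/top0.png

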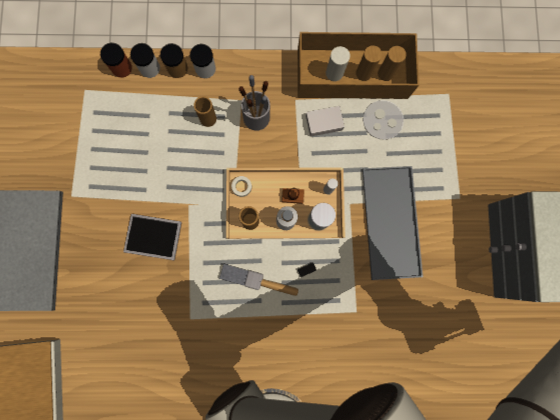

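```bash
cat > h.py <<'E'
from workcell import env
import cv2,numpy as np
from scipy.spatial.transform import Rotation as Rn
from scipy.optimize import minimize
def proj(f,P):
    R=Rn.from_euler('xyz',f["orientation"],degrees=True).as_matrix()
    c=(np.asarray(P,float)-f["position"])@R
    return np.c_[f["cx"]+f["fx"]*c[:,0]/-c[:,2], f["cy"]-f["fy"]*c[:,1]/-c[:,2]]
def cyl(r,z0,z1):
    a=np.linspace(0,2*np.pi,48,endpoint=False)
    return np.vstack([np.c_[r*np.cos(a),r*np.sin(a),0*a+z] for z in (z0,z1)])
def box(x,y,z0,z1):
    return np.array([[sx*x/2,sy*y/2,z] for sx in(-1,1) for sy in(-1,1) for z in(z0,z1)])
M={"tube":[cyl(.023,0,.11)],"bottle":[cyl(.025,0,.092),cyl(.0125,.1,.12),np.vstack([cyl(.025,.09,.092),cyl(.0125,.1,.101)])],
"jar":[cyl(.029,0,.105)],"stamp":[box(.036,.056,0,.016),cyl(.014,.024,.052),cyl(.008,.016,.024)],
"caddy":[box(.18,.30,0,.008)],"side_tray":[box(.29,.13,0,.012)],"ink_pad":[box(.1,.13,0,.014)],"tape":[cyl(.026,0,.019)],"glue_stick":[cyl(.013,0,.085)]}
S=8
def render(f,t,p,z):
    m=np.zeros((420,560),np.uint8)
    for B in M[t]:
        P=Rn.from_euler('z',p[2]).apply(B)+[p[0],p[1],z]
        h=cv2.convexHull(np.round(proj(f,P)*S).astype(np.int32))
        cv2.fillConvexPoly(m,h,1,cv2.LINE_8,3)
    return m
def fit(views,t,p0,z,yaw=False):
    # views: (frame, mask, ignore)
    def cost(p):
        q=[p[0],p[1],p[2] if yaw else 0]; s=0
        for f,m,ig in views:
            r=render(f,t,q,z).astype(bool); ok=~ig
            s+=1-(r&m&ok).sum()/max(1,((r|m)&ok).sum())
        return s
    n=3 if yaw else 2
    sx=np.vstack([p0[:n]]+[np.array(p0[:n])+d for d in (np.diag([.012,.012,.15])[:n,:n])])
    r=minimize(cost,p0[:n],method="Nelder-Mead",options=dict(initial_simplex=sx,xatol=2e-4,fatol=1e-4))
    return r.x,r.fun/len(views)
E
cat > meas.py <<'E'
from h import *
fs=[env.grab_frame(n) for n in("scene","top")]
init={"tube":(.535,.05,0),"bottle":(.533,-.035,0),"jar":(.535,-.118,0),"stamp":(.595,-.056,0),"side_tray":(.53,-.313,0.06),"ink_pad":(.485,.302,-.1),"caddy":(.58,-.021,0),"glue_stick":(.605,-.145,0),"tape":(.616,.078,0)}
fl={k:.008 for k in init}; fl.update(side_tray=0,ink_pad=0,caddy=0)
masks={}
for f in fs:
    for t in init:
        best=None
        for d in env.trace(f,t):
            m=np.array(d["mask"]); c=np.argwhere(m).mean(0)[::-1]
            e=proj(f,[[*init[t][:2],fl[t]+.03]])[0]
            if np.hypot(*(c-e))<25 and m.sum()>20: best=(m,d["score"]);break
        masks[f["shot"],t]=best
for t in init:
    vs=[]
    for f in fs:
        b=masks[f["shot"],t]
        if b is None: print(t,f["shot"],"no mask"); continue
        ig=np.zeros((420,560),bool)
        for u in init:
            o=masks[f["shot"],u]
            if u!=t and o and u not in("caddy","side_tray","ink_pad"): ig|=o[0]&~b[0]
        vs.append((f,b[0],ig))
    yaw=t in("stamp","side_tray","ink_pad","caddy")
    for v in ([vs] if len(vs)<2 else [vs,vs[:1],vs[1:]]):
        if v:
            x,c=fit(v,t,init[t],fl[t],yaw); print(t,[q[0]["shot"] for q in v],np.round(x,4),round(c,3))
for f in fs:
    im=f["image"].copy()
    for t in init:
        b=masks[f["shot"],t]
        if b: im[cv2.morphologyEx(b[0].astype(np.uint8),cv2.MORPH_GRADIENT,np.ones((2,2)))>0]=(0,255,0)
    c=im[120:300,60:480] if f is fs[0] else im[150:300,110:430]
    cv2.imwrite(f"pics/m{f['shot']}.png",cv2.resize(c,None,fx=1.9,fy=1.9))
E
python3 meas.py
```

```text
tube [3, 4] [0.5243 0.0545] 0.062
tube [3] [0.524  0.0553] 0.042
tube [4] [0.5242 0.056 ] 0.078
bottle [3, 4] [ 0.5255 -0.0345] 0.172
bottle [3] [ 0.5239 -0.0362] 0.127
bottle [4] [ 0.528  -0.0343] 0.189
jar [3, 4] [ 0.5271 -0.1195] 0.07
jar [3] [ 0.5268 -0.12  ] 0.028
jar [4] [ 0.5283 -0.1208] 0.108
stamp [3, 4] [ 0.5891 -0.0537 -0.065 ] 0.169
stamp [3] [ 0.5893 -0.0532 -0.0057] 0.226
stamp [4] [ 0.5894 -0.0528 -0.0458] 0.105
side_tray [3, 4] [ 0.5227 -0.3125  0.0524] 0.027
side_tray [3] [ 0.5212 -0.3122  0.0477] 0.017
side_tray [4] [ 0.5238 -0.3114  0.0629] 0.033
ink_pad [3, 4] [ 0.4834  0.304  -0.1802] 0.099
ink_pad [3] [ 0.483   0.3024 -0.1967] 0.113
ink_pad [4] [ 0.4839  0.3048 -0.1691] 0.076
caddy [3, 4] [ 0.5726 -0.0339  0.0091] 0.067
caddy [3] [ 0.5697 -0.0342  0.0055] 0.085
caddy [4] [ 0.5737 -0.034   0.0187] 0.029
glue_stick [3, 4] [ 0.6075 -0.1452] 0.144
glue_stick [3] [ 0.6059 -0.1461] 0.118
glue_stick [4] [ 0.6079 -0.1464] 0.139
tape [3, 4] [0.6148 0.0781] 0.296
tape [3] [0.6124 0.0794] 0.249
tape [4] [0.6152 0.078 ] 0.338
```

Run:
```python
from h import *
for p,ys in [((.5275,-.12,.2),(-89,91)),((.524,.055,.2),(-89,91)),((.43,-.317,.2),(3,-177,183)),((.61,-.308,.2),(3,-177)),((.589,-.053,.2),(-89,91)),((.4835,.3035,.2),(-100,80))]:
    for y in ys:
        q=env.inverse_kinematics(p,[-90,0,y]); print(p,y,None if q is None else np.round(q,0))
```

```text
(0.5275, -0.12, 0.2) -89 [  4.  15. -13.   0. -62. 177.]
(0.5275, -0.12, 0.2) 91 [  4.  15. -13.   0. -62.  -3.]
(0.524, 0.055, 0.2) -89 [ 24.  14. -15.   0. -61. 157.]
(0.524, 0.055, 0.2) 91 [ 24.  14. -15.   0. -61. -23.]
(0.43, -0.317, 0.2) 3 [-19.  14. -14.  -0. -61. -68.]
(0.43, -0.317, 0.2) -177 [-19.  14. -14.   0. -61. 112.]
(0.43, -0.317, 0.2) 183 [-19.  14. -14.   0. -61. 112.]
(0.61, -0.308, 0.2) 3 [-13.  29.   8.  -0. -69. -74.]
(0.61, -0.308, 0.2) -177 [-13.  29.   8.   0. -69. 106.]
(0.589, -0.053, 0.2) -89 [ 11.  20.  -6.   0. -64. 170.]
(0.589, -0.053, 0.2) 91 [ 11.  20.  -6.   0. -64. -10.]
(0.4835, 0.3035, 0.2) -100 [ 48.  18.  -9.   0. -63. 122.]
(0.4835, 0.3035, 0.2) 80 [ 48.  18.  -9.   0. -63. -58.]
```

View pics/m4.png

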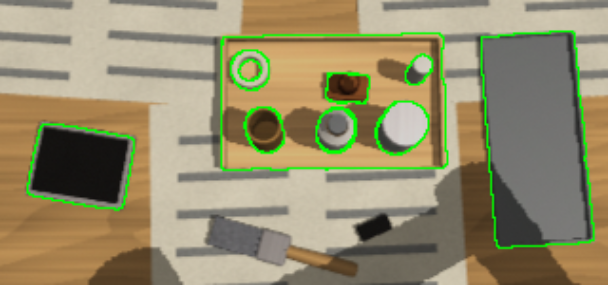

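```bash
cat > act.py <<'E'
from h import *
C={"tube":(.5242,.0553),"bottle":(.526,-.0345),"jar":(.5276,-.1202)}
G={"tube":.086,"bottle":.078,"jar":.080}; F={"tube":15,"bottle":25,"jar":30}
TR=np.array([.5225,-.3122]); TY=.055
def slot(i): return TR+.085*i*np.array([np.cos(TY),np.sin(TY)])
HI=.225
def rep(s):
    st=env.read_state(); print(s,round(st["clock"],1),np.round(st["position"],4),"F",np.round(st["force"],1),"op",round(st["opening"],3))
    return st
def pick(o,xy,floor,yaw,op=.86):
    z=floor+G[o]-.019; R=[-90,0,yaw]
    env.goto([*xy,HI],R); env.gripper_to(op)
    env.move_straight([*xy,z],rate=.2)
    env.gripper_to(0,F[o]); rep("grip "+o)
    env.move_straight([*xy,HI],rate=.2); st=rep("up")
    return st["opening"]>.2
def place(o,xy,floor,yaw,op=.86):
    z=floor+G[o]-.019; R=[-90,0,yaw]
    env.move_straight([*xy,HI],R,rate=.2)
    env.move_straight([*xy,z+.008],rate=.2)
    hit=env.move_straight([*xy,z-.001],rate=.03,force_limit=5); rep("down %s %s"%(o,hit))
    env.gripper_to(op); env.move_straight([*xy,HI],rate=.25)
E
python3 - <<'E'
from act import *
if pick("jar",C["jar"],.008,91): place("jar",slot(1),.004,3)
rep("end")
for n in("scene","top"):
    f=env.grab_frame(n); cv2.imwrite(f"pics/j_{n}.png",f["image"])
E
```

```text
grip jar 6.0 [ 0.528  -0.1202  0.0698] F [-1.5  0.2  3.8] op 0.662
up 6.9 [ 0.5264 -0.12    0.2232] F [ 0.1 -0.3 -2.5] op 0.658
down jar True 9.9 [ 0.6083 -0.3076  0.0657] F [-1.   0.8  4.9] op 0.663
end 11.3 [ 0.6065 -0.307   0.2232] F [-0.2 -0.5 -0.2] op 0.862
```

View pics/j_scene.png

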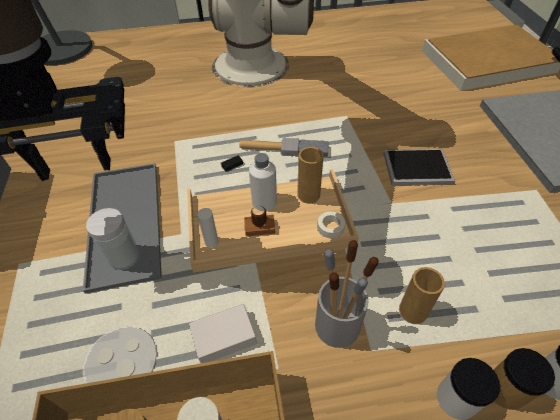

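The jar stands upright at the far end of the tray, around (115,240). The other things have not moved. Next come the bottle and the tube.

Run:
```python
from act import *
if pick("bottle",C["bottle"],.008,91):
    place("bottle",slot(0),.004,3)
    if pick("tube",C["tube"],.008,91): place("tube",slot(-1),.004,3)
env.goto([.35,.15,.3],[-90,0,80])
rep("end")
for n in("scene","top"):
    f=env.grab_frame(n); cv2.imwrite(f"pics/b_{n}.png",f["image"])
    for t,z,p0,yaw in [("stamp",.008,(.589,-.053,0),1),("glue_stick",.008,(.607,-.146,0),0),("tape",.008,(.614,.078,0),0),("jar",.004,(*slot(1),0),0),("bottle",.004,(*slot(0),0),0),("tube",.004,(*slot(-1),0),0)]:
        for d in env.trace(f,t)[:3]:
            m=np.array(d["mask"]);c=np.argwhere(m).mean(0)[::-1]
            if np.hypot(*(c-proj(f,[[*p0[:2],z+.03]])[0]))<30:
                x,c=fit([(f,m,np.zeros_like(m))],t,p0,z,yaw);print(n,t,np.round(x,4),round(c,3),np.round(p0[:2],4));break
        else: print(n,t,"missed")
```

```text
grip bottle 14.2 [ 0.5258 -0.0346  0.0674] F [-3.   0.7  4.9] op 0.559
up 15.2 [ 0.5248 -0.0345  0.2232] F [-0.5 -0.  -2.5] op 0.566
down bottle True 18.1 [ 0.5233 -0.3121  0.0632] F [-0.6  1.8  4.6] op 0.563
grip tube 22.8 [0.5243 0.0554 0.0753] F [-0.8  0.6  3.1] op 0.529
up 23.7 [0.5232 0.0551 0.2235] F [ 0.3 -0.3 -1.1] op 0.522
down tube True 27.0 [ 0.4385 -0.3171  0.0712] F [-0.8  0.2  4.2] op 0.524
end 30.3 [0.3502 0.1497 0.2996] F [-0.3 -0.6  0.6] op 0.862
scene stamp [ 0.5902 -0.0547 -0.1207] 0.219 [ 0.589 -0.053]
scene glue_stick [ 0.6055 -0.1479] 0.156 [ 0.607 -0.146]
scene tape [0.6132 0.0775] 0.273 [0.614 0.078]
scene jar [ 0.6084 -0.3064] 0.069 [ 0.6074 -0.3075]
scene bottle [ 0.5215 -0.311 ] 0.265 [ 0.5225 -0.3122]
scene tube [ 0.4376 -0.3169] 0.265 [ 0.4376 -0.3169]
top stamp [ 0.5906 -0.053   0.0029] 0.116 [ 0.589 -0.053]
top glue_stick [ 0.6059 -0.1443] 0.269 [ 0.607 -0.146]
top tape [0.6126 0.0779] 0.332 [0.614 0.078]
top jar [ 0.6082 -0.3054] 0.072 [ 0.6074 -0.3075]
top bottle [ 0.5217 -0.3098] 0.028 [ 0.5225 -0.3122]
top tube [ 0.4393 -0.3134] 0.152 [ 0.4376 -0.3169]
```

View pics/b_scene.png

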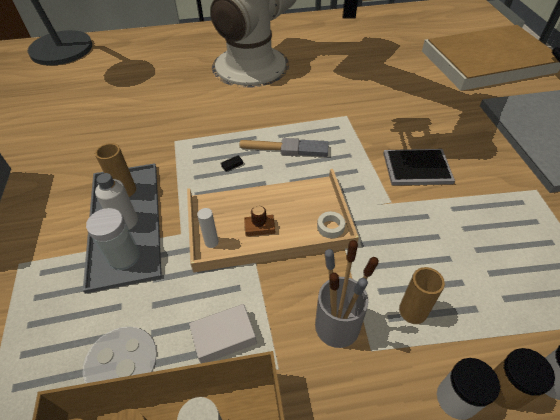

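View pics/b_top.png

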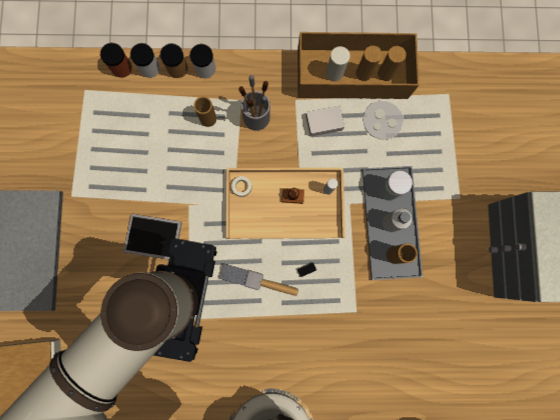

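All three stand upright in the tray. Top view pixels: jar (400,182), bottle (401,219), tube (405,253). I still need the stamp's yaw, so I'll look at it closely with candidate outlines drawn on.

Run:
```python
from h import *
out=[]
for n,(x0,y0,w,h) in (("scene",(235,195,50,45)),("top",(270,175,50,45))):
    f=env.grab_frame(n); c=cv2.resize(f["image"][y0:y0+h,x0:x0+w],None,fx=8,fy=8,interpolation=cv2.INTER_CUBIC)
    c2=c.copy()
    for yaw,col in ((-.06,(0,255,0)),):
        B=Rn.from_euler('z',yaw).apply(np.array([[-.018,-.028,.016],[.018,-.028,.016],[.018,.028,.016],[-.018,.028,.016]]))+[.590,-.0535,.008]
        q=(proj(f,B)-[x0,y0]+.5)*8; cv2.polylines(c2,[q.astype(np.int32)],True,col,1)
    out.append(np.hstack([c,c2]))
cv2.imwrite("pics/st.png",cv2.resize(np.vstack(out),(667,600)))
```

```text
(no output)
```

View pics/st.png

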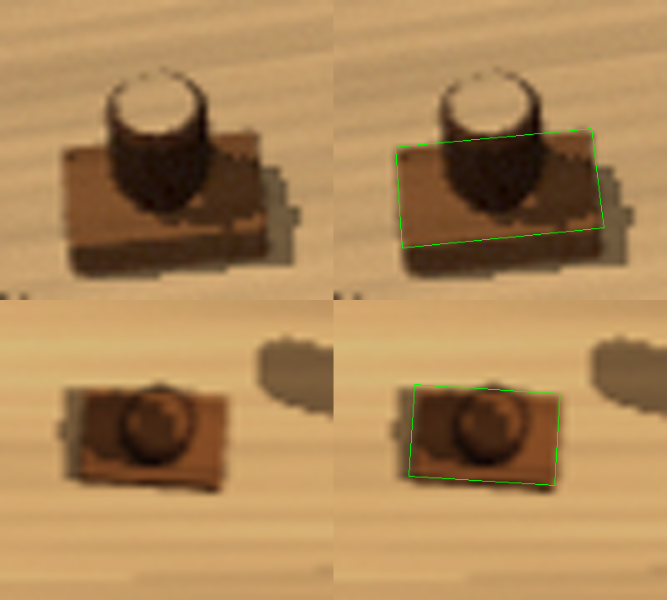

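Run:
```python
from act import *
G["stamp"]=.040;F["stamp"]=20
if pick("stamp",(.590,-.0535),.008,87.1,.6):
    place("stamp",(.4835,.3038),.014,79.7,.6)
env.goto([.40,-.1,.3],[-90,0,91])
rep("end"); out=[]
for n in("scene","top"):
    f=env.grab_frame(n); cv2.imwrite(f"pics/s_{n}.png",f["image"])
    for t,z,p0 in (("stamp",.014,(.4835,.3038,-.18)),("ink_pad",0,(.4835,.3038,-.18))):
        for d in env.trace(f,t)[:1]:
            m=np.array(d["mask"]); x,c=fit([(f,m,np.zeros_like(m))],t,p0,z,1);print(n,t,np.round(x,4),round(c,3))
    u,v=proj(f,[[.4835,.3038,.02]])[0].astype(int)
    c=cv2.resize(f["image"][v-50:v+50,u-60:u+60],None,fx=5,fy=5,interpolation=cv2.INTER_CUBIC); out.append(c)
cv2.imwrite("pics/st2.png",cv2.resize(np.vstack(out),(360,600)))
```

```text
grip stamp 34.7 [ 0.59   -0.0535  0.0294] F [-0.9  0.5  3. ] op 0.315
up 35.9 [ 0.5891 -0.0535  0.2233] F [-0.2  0.2 -1.9] op 0.31
down stamp True 39.3 [0.484  0.3044 0.0353] F [-0.7  0.3  4.7] op 0.307
end 42.5 [ 0.4003 -0.0996  0.2997] F [ 0.2 -0.3 -0.1] op 0.605
scene stamp [ 0.484   0.3035 -0.1817] 0.234
scene ink_pad [ 0.483   0.3037 -0.1796] 0.353
top stamp [ 0.4835  0.3038 -0.18  ] 0.148
top ink_pad [ 0.4829  0.3024 -0.1396] 0.222
```

View pics/st2.png

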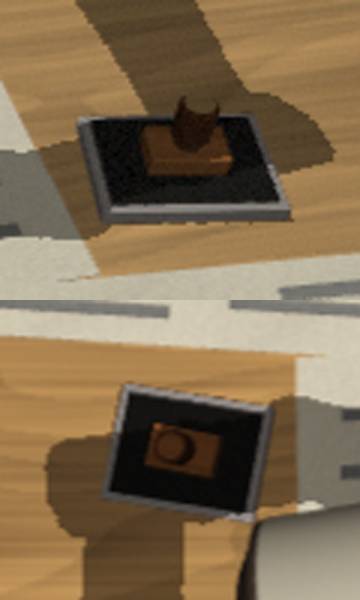

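The stamp stands upright and square in the middle of the pad; in the top crop it is at (183,448), with the pad centre at about (188,451). Now the containers go back.

```bash
python3 - <<'E'
from act import *
for o,i in (("tube",-1),("bottle",0),("jar",1)):
    if not pick(o,slot(i),.004,3): print("MISS",o); break
    place(o,C[o],.008,91)
env.goto([.214,-.587,.3],[-90,0,20])
rep("end")
for n in("scene","top"):
    f=env.grab_frame(n); cv2.imwrite(f"pics/e_{n}.png",f["image"])
E
sed -i 's#pics/m#pics/me#; s#"stamp":(.595,-.056,0)#"stamp":(.4835,.3038,-.18)#; s#fl.update(#fl.update(stamp=.014,#' meas.py; python3 meas.py | grep -v -e caddy -e side
```

```text
grip tube 46.0 [ 0.4378 -0.3169  0.0713] F [-0.4  0.6  2.5] op 0.529
up 46.9 [ 0.4368 -0.3164  0.2235] F [ 0.1 -0.6 -1.2] op 0.525
down tube True 50.2 [0.5252 0.0556 0.0752] F [-0.6  0.4  3.8] op 0.527
grip bottle 54.9 [ 0.5227 -0.3122  0.0634] F [-0.8  1.5  2.3] op 0.563
up 55.8 [ 0.5214 -0.3116  0.2229] F [ 0.  -1.1 -3.9] op 0.563
down bottle True 58.8 [ 0.5266 -0.0343  0.0672] F [-0.7  0.4  5.8] op 0.57
grip jar 63.0 [ 0.6078 -0.3077  0.066 ] F [ 0.  -0.1  2.6] op 0.661
up 64.0 [ 0.6064 -0.307   0.2228] F [-0.6  0.2 -3.4] op 0.663
down jar True 66.9 [ 0.5288 -0.1202  0.0698] F [-0.2  0.1  3.9] op 0.661
end 70.4 [ 0.2149 -0.5865  0.2998] F [ 0.2  0.2 -0.4] op 0.863
tube [15, 16] [0.5252 0.0569] 0.062
tube [15] [0.5242 0.0564] 0.09
tube [16] [0.5249 0.0569] 0.024
bottle [15, 16] [ 0.5281 -0.0343] 0.065
bottle [15] [ 0.5266 -0.0347] 0.073
bottle [16] [ 0.5284 -0.0343] 0.04
jar [15, 16] [ 0.529 -0.12 ] 0.052
jar [15] [ 0.5267 -0.1208] 0.048
jar [16] [ 0.5293 -0.1195] 0.054
stamp [15, 16] [ 0.4846  0.3047 -0.219 ] 0.138
stamp [15] [ 0.4857  0.3037 -0.1882] 0.172
stamp [16] [ 0.4855  0.3052 -0.2111] 0.1
ink_pad [15, 16] [ 0.4833  0.3042 -0.1841] 0.083
ink_pad [15] [ 0.4828  0.3035 -0.1396] 0.12
ink_pad [16] [ 0.4835  0.3046 -0.1738] 0.039
glue_stick [15, 16] [ 0.6074 -0.1461] 0.114
glue_stick [15] [ 0.6058 -0.1464] 0.055
glue_stick [16] [ 0.6064 -0.1446] 0.148
tape [15, 16] [0.615  0.0781] 0.297
tape [15] [0.6132 0.0788] 0.271
tape [16] [0.6146 0.0783] 0.321
```

View pics/e_scene.png

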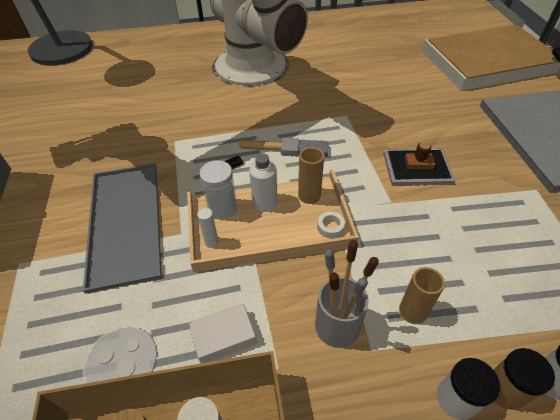

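View pics/e_top.png

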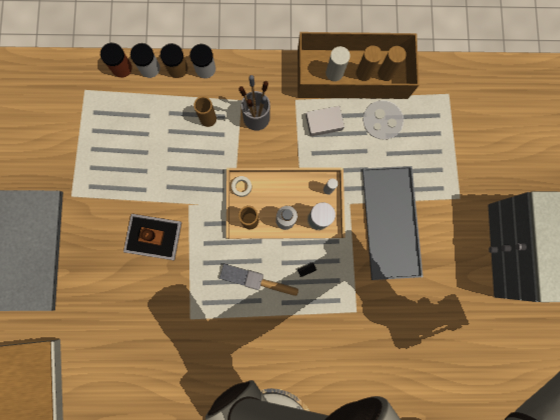

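The row is back as in the first pictures (top view: tube (249,216), bottle (287,216), jar (322,215)). The stamp is on the pad at (151,236), the tray is empty, and the tape and glue stick have not moved. Handing in.

```bash
python3 -c "
from workcell import env
env.dwell(.3); env.close_job()"
```

```text
the job is handed in; nothing more can be done
```

The job is done and handed in at about 71 s of the 136 s allowed. I moved the jar, bottle and tube upright into the side tray, set the stamp on the ink pad, then put each container back in the caddy.

- **Containers:** all three stand upright, and the last fits to the camera masks put each within about 3 mm of where it first stood.
- **Stamp:** it is upright, within about 1–2 mm of the pad's centre. Its fitted yaw was −0.19 to −0.22 rad against −0.14 to −0.18 for the pad, so it may be a degree or two off square; this is about as uncertain as the fits themselves.
- **Tape and glue stick:** both are unmoved, to within about 2 mm.
- **Forces:** the tool force read at most about 6 N wherever I printed it, which was at each grip, lift and placing.

No check failed. The two cameras disagreed by about 1–3 mm, which is within calibration.

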